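# Open the terminal cover of the LED driver

### The job

Open the terminal compartment of the LED driver for wiring: press the orange snap tab down with a fingertip and, keeping it pressed, push the dark grey cover along by its upright rib, away from the cable-gland end, until it is off its seat, the whole terminal compartment is open, and the cover lies flat on the driver's top. Do not lift the cover or force it, and leave the other things on the bench where they are.

Things in the scene. Friction and masses are not known exactly. Their poses are not given: they have to be found in the camera images.
- driver: aluminium LED driver fixed to the bench, 240x84 mm, top 36 mm high. Origin: centre of underside. +x: along it from the cable-gland/orange-tab end to the far end, the way the cover slides off. Under the cover, x -108 to -38 mm: terminal compartment, with guide lips beside it to x = -58, 44.5 mm high, 62 mm apart. Then a flat deck to x = 120, ribs 3.5 mm high each side, where the cover may be left.
- cover: dark grey slide-off terminal cover, 88 (x) x 70 x 3 mm, 40-85 g, loose in its guides, locked by the tab. Origin: centre of underside; axes as the driver's. Seated: origin at x -65, z 36 mm in the driver's frame (1.5 mm play). At its rear a window for the tab with a slot that lets the pad pass. Upright push rib at its middle: 44 mm wide (y), 6 thick, top 15 mm above the underside (51 above the bench).
- cover_rib (a point): point on the cover: middle of the push rib's rear (-x) face, 1 mm behind the cover's origin and 11 mm above its underside (47 mm above the bench). Push here in the driver's +x.
- snap_tab (a joint): travel of the orange snap tab, m: 0 up (locked), grows as it is pressed straight down, 0.007 at its stop. The cover is free from about 0.0035. Spring 1.5 N to start, 5 N at the stop. It springs back if let go, so keep it pressed until the cover has moved 4 mm; then the cover keeps it down until it has gone 39 mm.
- tab_top (a point): centre of the top of the orange thumb pad (27 mm along x, 9 mm wide), moves with the tab; at x -83.5 mm in the driver's frame, 48.5 mm above the bench when up, 41.5 when fully pressed. The pad ends 4 mm short of the push rib's rear face: a fingertip pressing it and moving in +x meets the rib while still holding the pad down.
- tape_cream: cream tape roll, 98x98x24 mm, a bystander to leave alone. Origin: centre of its underside.
- parts_tray: small blue parts tray, 85x120x28 mm, a bystander to leave alone. Origin: centre of its underside.
- marker: white marker pen with black cap, 130 mm long, a bystander to leave alone. Origin: centre of its underside.
- connector: black cable connector, 66 mm long, a bystander to leave alone. Origin: centre of its underside.
- caliper: steel caliper, 193 mm long, a bystander to leave alone. Origin: centre of its underside.
- solder_spool: whitish spool of solder standing on end, 62x62x51 mm, a bystander to leave alone. Origin: centre of its underside.
- multimeter: yellow multimeter, 135x75x42 mm, a bystander to leave alone. Origin: centre of its underside.
- screwdriver: red screwdriver, 203 mm long, a bystander to leave alone. Origin: centre of its underside.
Not all that is in view belongs to the job. What is meant by the cover is not blue, and is the larger of those in its own colour.

How it is judged:
On the way, in this order (a step that is already met when the one before it is completed fails the run):
1. the snap tab is pressed in by a fingertip while the cover is still on its seat (value of joint snap_tab above 0.003 m and x of cover in the frame of driver below -0.061 m and contact force between the fingers and driver above 0.5 N), for 0.04 s.
2. the cover has been pushed clear of the tab along the driver's top (x of cover in the frame of driver above -0.02 m and height (world z) of cover between 0.0335 and 0.0385 m and angle between cover's own z axis and vertical below 0.05 rad), for 0.04 s.
At the end, for the whole second after the job is handed in: The cover lies at rest, flat on the driver's top (height within 2.5 mm, tilt under 0.05 rad), its origin at least 69 mm further along the driver's +x than when seated and within 15 mm of the centre line; the tab has sprung up (under 1.5 mm) (x of cover in the frame of driver above 0.004 m and y of cover in the frame of driver between -0.015 and 0.015 m and height (world z) of cover between 0.0335 and 0.0385 m and angle between cover's own z axis and vertical below 0.05 rad and value of joint snap_tab below 0.0015 m and linear speed of cover below 0.01 m/s); the robot touches nothing.
It fails at once if the cover is lifted (8 mm) or tipped (0.15 rad) (height (world z) of cover above 0.044 m or angle between cover's own z axis and vertical above 0.15 rad).
It fails at once if the cover or the driver is forced (more than 40 N from the fingers) (contact force between the fingers and cover above 40 N or contact force between the fingers and driver above 40 N).
It fails at once if a bystander is moved more than 20 mm (distance of any of tape_cream, parts_tray, marker, connector, caliper, solder_spool, multimeter, screwdriver from where it was at the start of the episode above 0.02 m).
It also fails if it takes over 35 s, if anything falls off the work surface, if the arm or the gripper's body presses on something with over 40 N, if the wrist force passes 120 N, or if a joint passes its speed limit or range.

### The arm

A 7-joint arm with a two-finger parallel gripper is mounted at the origin on a cart in front of the work surface, level with it; the furniture and walls round the work are solid. World frame = base frame: x ahead of the robot, y to its left, z up, the work surface at z = 0. Lengths are in m, angles in rad, forces in N, time in s.
With the tool pointing down it reaches from about 0.425 to 0.825 m from the base axis. Payload 3.6 kg.
Tool frame: the origin (TCP) lies at the very end of the fingers, on their centre line; the grasp point (between the pads) lies ctrl.grip_depth behind it (ctrl.grip_depth is the distance from the TCP to the grasp point, in m); z points along the fingers, y is the direction in which the jaws open and shut (so a half turn about z gives the same grasp; the last joint's range is limited). The gripper opens to 93 mm and grips with 3 to 60 N. Pads are 15 mm wide; open, the fingers measure 128 mm over their backs; the gripper's body (75 mm by 188 mm) begins 65 mm behind the grasp point.
Start: joints at [-1.349, 0.615, -0.013, 1.423, 0.008, 1.103, -0.04], TCP at [0.16, 0.63, 0.219] pointing down, gripper open.
Joint ranges: [-3.12, 3.12], [-0.3, 2.06], [-1.34, 1.32], [0.26, 2.42], [-1.36, 4.5], [0.01, 1.98], [-2.84, 2.84]. Speed limits (rad/s): [2.79, 2.79, 3.14, 3.14, 3.14, 3.14, 3.14].

### API

Orientations are given as a rotation vector (axis times angle).
In Python, from cell import ctrl gives the robot as it stands. The module is installed in compiled form; this text tells all that it offers.
- The arm moves only by the tool play_rows, never from a script. Its argument "series" is a list of rows, each an object of numbers: "dx", "dy", "dz": the shift along the tool's x, y, z as a fraction of full scale; "yaw": the turn about the tool's z as a fraction of full scale; "jaw": the opening, from 0 (shut) to 1 (fully open). In form: [{"dx": .., "dy": .., "dz": .., "yaw": .., "jaw": ..}, ...]. A call has 1 to 12 rows; each row is the pose to reach, as a shift and turn from the pose commanded when the call began, along the tool's axes at that moment; what a row does not reach only later rows make up. Full scale, the value 1, is 250 mm for a shift and 45 degrees for a turn. A row lasts 1/12 s, in which the tool goes at most 41.7 mm and 7.16 degrees, less where a joint would pass 70% of its speed; a pose out of reach is approached as far as the arm can. A call with a number of a shift or a turn outside -1 to 1 is refused whole. A call with a gripper value outside its range is refused whole. The fingers move at their own pace and stop on an object; the grip force is fixed at half the most. Time passes only in rows, so rows that repeat a pose let the fingers close. It gives the time, the measured TCP pose, the force and the opening at its end, in the units of the state.
- ctrl.get_obs(): the state, without advancing time (a new reading comes with each control period).
- ctrl.get_image(name): name is "scene" or "top" or "wrist"; returns the picture (420x560x3 uint8, red, green, blue); there is no depth.
- ctrl.camera_params(name): a dict with "fx", "fy", "cx", "cy" (pixels), "xyz" and "attitude" of the camera in the world; the wrist camera has in their place "hand_eye" (4x4, takes a point from camera to tool coordinates, whose origin is the TCP and whose axes are the flange's). Camera axes: x right, y down, z forward; pixel columns grow to the right and rows downward; lengths in m; the calibration is good to about 2 mm. The wrist camera is an equidistant fisheye: a pixel r from the principal point sees the ray r / f radians off the axis. A picture is of the moment at which its call begins: read the wrist's pose just before it. camera_params takes no time and is no camera call.
- ctrl.close_job(): hands the job in, once; it reports no verdict.
Trained networks look in the newest picture that a camera, given by its name, has taken for a name from the list of things; names that differ only in an ending like _2 or _b are one class to them, and where a whole thing is asked for, a point or a joint stands for the part that bears it (a point fixed in the world has none). Each returns a list of dicts, best first, with "confidence" (0 to 1); they miss things now and then, are a little off and sometimes report something else, mostly with a low value. They report only what shows in the picture. A call takes as long as a camera call. They do not tell look-alikes from the thing itself.
- ctrl.spot_in(target, camera): "centre" ([column, row] in pixels, amid what is visible of it).
The state is a dict: "time": time; "q": joint angles; "qvel": joint speeds; "tau": joint torques, N m; "position": TCP position; "tool_rot": TCP orientation; "ft_force": force on the tool from outside, world axes, zero at the start; "wrist_torque": the same for the moment, N m; "width": finger opening in m.
Only numpy, scipy, OpenCV 4.12 (cv2) and the standard library are available. Lean on these libraries where they do the work, as an engineer would, in place of code of your own. Each camera call takes 0.05 s, during which the arm holds its last target.

## Working session

There is one attempt and no reset: what is moved stays moved. The work goes in short steps, Python scripts to look and compute and a tool call to move; the robot and the scene stay as the last step left them, time stands still between calls to the robot, and variables do not carry over. Pictures are saved under pics/ and viewed, and the job is handed in when it is done.

Besides the shell and the picture viewer there is one more tool, called after ">>>" by a JSON object that holds its "name" and its "arguments". play_rows: Moves the arm, as the interface text tells. Shift numbers are shares of 250 mm and turn numbers shares of 45 degrees, none past 1 either way. Its arguments: {"type":"object","properties":{"series":{"type":"array","items":{"type":"object","properties":{"dx":{"type":"number","minimum":-1,"maximum":1},"dy":{"type":"number","minimum":-1,"maximum":1},"dz":{"type":"number","minimum":-1,"maximum":1},"yaw":{"type":"number","minimum":-1,"maximum":1},"jaw":{"type":"number"}}}}},"required":["series"]}

```bash
mkdir -p pics
python3 - <<'E'
from cell import ctrl
import cv2, json
o=ctrl.get_obs()
print({k:(v.tolist() if hasattr(v,'tolist') else v) for k,v in o.items()})
print(ctrl.grip_depth)
for n in ["scene","top","wrist"]:
    im=ctrl.get_image(n); cv2.imwrite(f"pics/{n}0.png",im[:,:,::-1])
    print(n,ctrl.camera_params(n))
for n in ["top","scene"]:
    for t in ["driver","cover","cover_rib","snap_tab","tab_top"]:
        r=ctrl.spot_in(t,n); print(n,t,[(x['centre'],round(x['confidence'],2)) for x in r])
E
```

```text
{'time': 0.0, 'q': [-1.3485181051452781, 0.6159070109261114, -0.01258100862894161, 1.4249179329144541, 0.008133840600944046, 1.1033902208159554, -0.040391011985509186], 'qvel': [-0.0003695870746663766, 0.0007090796289996124, 0.0018374225721517698, -0.0016968155744605685, -0.0011925734188455326, 3.8242458947001894e-05, -0.0007715334904680297], 'tau': [-0.0001961034104169812, -45.894166231155396, 0.20889890380203724, -16.574156284332275, -0.061131720431149006, 0.020442988607101142, 0.0002331330324523151], 'position': [0.1598654617000707, 0.6292068124671327, 0.21748291178273343], 'tool_rot': [-0.3896472085341745, -3.1170993095030846, 0.004023102596685139], 'ft_force': [0.20380569632947174, 0.18545523345956913, 0.044208133399788414], 'wrist_torque': [0.02989500600440016, -0.01656959210229127, 0.013738167902813462], 'width': 0.09295889734397839}
0.0188
scene {'fx': 423.8009406303921, 'fy': 423.8009406303921, 'cx': 285.2313697569048, 'cy': 202.07708157211428, 'xyz': array([ 0.09750052, -0.14829573,  0.78951547]), 'attitude': array([-2.24330317,  1.06250667, -0.37818778])}
top {'fx': 386.55
[... 587 characters left out ...]
  [ 0.00000000e+00,  0.00000000e+00,  0.00000000e+00,
         1.00000000e+00]])}
top driver [([282.1, 213.8], 0.73)]
top cover [([275.4, 246.7], 0.97), ([335.4, 251.0], 0.7), ([224.1, 205.3], 0.68)]
top cover_rib [([225.7, 207.2], 0.89), ([337.9, 249.8], 0.85), ([281.2, 247.5], 0.63), ([313.5, 145.5], 0.22)]
top snap_tab []
top tab_top [([215.7, 315.9], 0.58), ([280.8, 263.5], 0.52)]
scene driver [([278.7, 215.3], 0.55)]
scene cover [([252.9, 228.2], 0.95), ([245.1, 182.8], 0.65), ([298.6, 272.3], 0.6)]
scene cover_rib [([246.3, 182.4], 0.88), ([255.8, 230.3], 0.82), ([299.0, 273.9], 0.79), ([161.4, 244.7], 0.59)]
scene snap_tab [([248.7, 236.9], 0.7)]
scene tab_top [([248.3, 236.5], 0.66)]
```

View pics/top0.png

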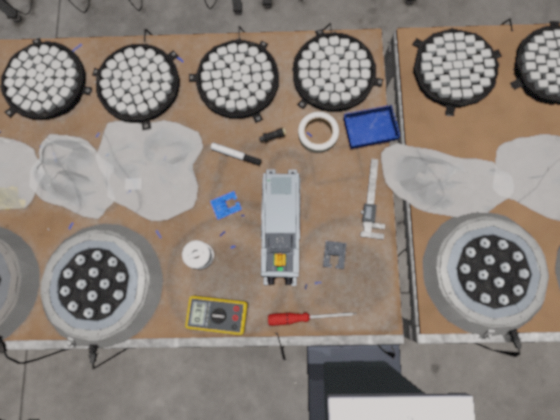

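View pics/scene0.png

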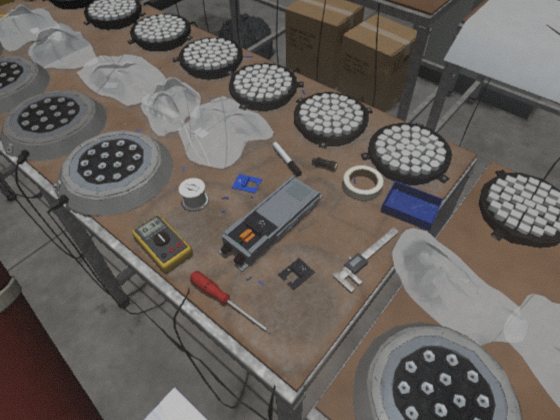

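View pics/wrist0.png

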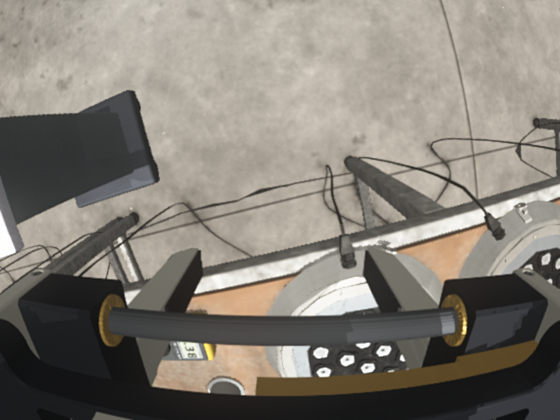

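```bash
cat > h.py <<'E'
import numpy as np, cv2
from scipy.spatial.transform import Rotation as R
from cell import ctrl
def ray(cam,px):
    p=ctrl.camera_params(cam)
    d=np.array([(px[0]-p['cx'])/p['fx'],(px[1]-p['cy'])/p['fy'],1.0])
    return np.array(p['xyz']),R.from_rotvec(p['attitude']).as_matrix()@d
def at(cam,px,z):
    o,d=ray(cam,px); return o+d*(z-o[2])/d[2]
def wray(px,pos,rot):
    p=ctrl.camera_params('wrist'); H=np.array(p['hand_eye'])
    u=np.array([px[0]-p['cx'],px[1]-p['cy']]); r=np.hypot(*u); th=r/p['fx']
    d=np.array([*(u/max(r,1e-9)*np.sin(th)),np.cos(th)])
    T=R.from_rotvec(rot).as_matrix()
    return T@H[:3,3]+pos, T@H[:3,:3]@d
def wproj(X,pos,rot):
    p=ctrl.camera_params('wrist'); H=np.array(p['hand_eye'])
    T=R.from_rotvec(rot).as_matrix()
    c=H[:3,:3].T@(T.T@(np.asarray(X)-pos)-H[:3,3])
    r=np.hypot(c[0],c[1]); th=np.arctan2(r,c[2])
    return np.array([p['cx'],p['cy']])+p['fx']*th*c[:2]/r
def wat(px,pos,rot,z):
    o,d=wray(px,pos,rot); return o+d*(z-o[2])/d[2]
E
python3 - <<'E'
from h import *
im=cv2.imread('pics/top0.png'); c=im[150:300,200:360]
cv2.imwrite('pics/topc.png',cv2.resize(c,None,fx=5,fy=5,interpolation=cv2.INTER_CUBIC)[:600*2][:,:800][:750])
big=cv2.resize(im[160:290,230:350],None,fx=4.6,fy=4.6,interpolation=cv2.INTER_CUBIC); cv2.imwrite('pics/topd.png',big)
s=cv2.imread('pics/scene0.png'); cv2.imwrite('pics/scened.png',cv2.resize(s[165:300,200:340],None,fx=4.4,fy=4.4,interpolation=cv2.INTER_CUBIC))
print(at('top',(280.8,263.5),.0485), at('scene',(248.3,236.5),.0485))
print(at('top',(281.2,247.5),.05), at('scene',(255.8,230.3),.05))
E
```

```text
[0.44588658 0.25727846 0.0485    ] [0.44995111 0.24991803 0.0485    ]
[0.48161546 0.25574088 0.05      ] [0.47150467 0.2476503  0.05      ]
```

View pics/topd.png

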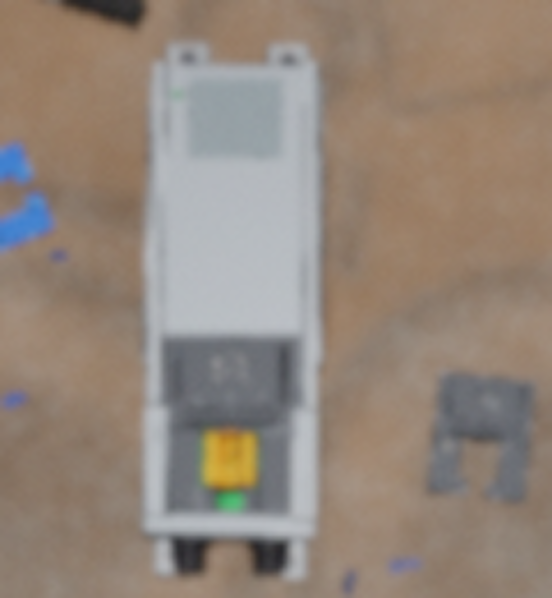

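View pics/scened.png

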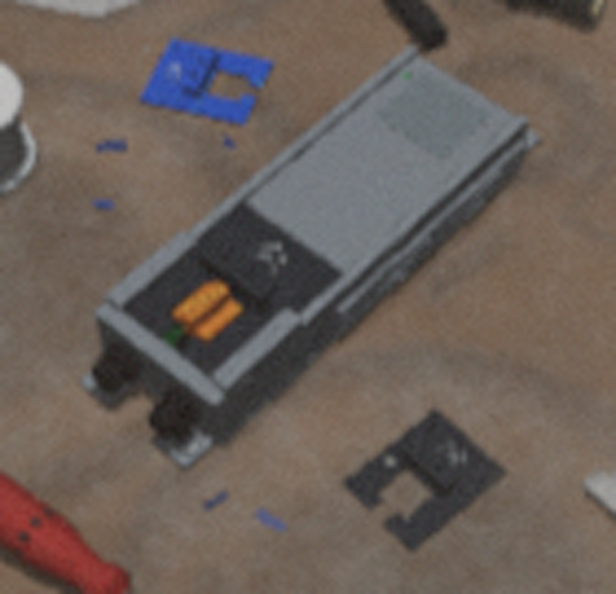

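Run:
```python
from h import *
o=ctrl.get_obs(); T=R.from_rotvec(o['tool_rot']).as_matrix(); print(T.round(3))
# rough driver pose from top pic corners (zoom px /4.6 + (230,160)), end corners at top z=.036+ 
f=lambda u,v:(u/4.6+230,v/4.6+160)
for n,u,v,z in [('farL',152,62,.0395),('farR',318,62,.0395),('nearL',146,532,.0445),('nearR',313,532,.0445),('coverFL',163,337,.039),('coverFR',300,337,.039),('tab',231,460,.0485)]:
    print(n,at('top',f(u,v),z).round(4))
g=lambda u,v:(u/4.4+200,v/4.4+165)
for n,u,v,z in [('nearL',98,310,.0445),('nearR',216,400,.0445),('farR',527,122,.0395),('coverFL',246,204,.039),('coverFR',342,275,.039),('tab',208,308,.0485)]:
    print('s',n,at('scene',g(u,v),z).round(4))
p=np.array([.44,.255,.2]); d=T.T@(p-o['position']); print(d.round(4),(d/.25).round(3))
```

```text
[[-0.969  0.246 -0.   ]
 [ 0.246  0.969 -0.   ]
 [ 0.    -0.    -1.   ]]
farL [0.6585 0.2958 0.0395]
farR [0.6565 0.2107 0.0395]
nearL [0.4198 0.3005 0.0445]
nearR [0.4184 0.2192 0.0445]
coverFL [0.5161 0.2916 0.039 ]
coverFR [0.5148 0.2232 0.039 ]
tab [0.4537 0.2585 0.0485]
s nearL [0.4184 0.2974 0.0445]
s nearR [0.4167 0.2174 0.0445]
s farR [0.6531 0.2097 0.0395]
s coverFL [0.5167 0.2889 0.039 ]
s coverFR [0.5132 0.2212 0.039 ]
s tab [0.4515 0.2543 0.0485]
[-0.3637 -0.2945  0.0187] [-1.455 -1.178  0.075]
```

>>> {"name": "play_rows", "arguments": {"series": [{"dx": -0.15,"dy": -0.09,"yaw": -0.05,"jaw": 0},{"dx": -0.3,"dy": -0.18,"yaw": -0.1,"jaw": 0},{"dx": -0.45,"dy": -0.27,"yaw": -0.15,"jaw": 0},{"dx": -0.6,"dy": -0.36,"yaw": -0.2,"jaw": 0},{"dx": -0.75,"dy": -0.45,"yaw": -0.25,"jaw": 0},{"dx": -0.88,"dy": -0.54,"yaw": -0.282,"jaw": 0},{"dx": -0.88,"dy": -0.54,"yaw": -0.282,"jaw": 0},{"dx": -0.88,"dy": -0.54,"yaw": -0.282,"jaw": 0}]}}

```text
invalid input at $.series[0]: expected keys dx, dy, dz, yaw, jaw
```

Run:
```python
from h import *
o=ctrl.get_obs(); T=R.from_rotvec(o['tool_rot']).as_matrix(); print(o['position'],T.round(3),o['width'])
p=np.array([.52,.257,.13]); d=T.T@(p-o['position']); print(d.round(4),(d/.25).round(3))
```

```text
[0.16005457 0.62994994 0.21866392] [[-0.969  0.246 -0.   ]
 [ 0.246  0.969 -0.   ]
 [ 0.    -0.    -1.   ]] 0.09306626710412683
[-0.4407 -0.2728  0.0887] [-1.763 -1.091  0.355]
```

>>> {"name": "play_rows", "arguments": {"series": [{"dx": -0.15,"dy": -0.09,"dz": 0,"yaw": -0.05,"jaw": 0},{"dx": -0.3,"dy": -0.18,"dz": 0,"yaw": -0.1,"jaw": 0},{"dx": -0.45,"dy": -0.27,"dz": 0,"yaw": -0.15,"jaw": 0},{"dx": -0.6,"dy": -0.36,"dz": 0,"yaw": -0.2,"jaw": 0},{"dx": -0.75,"dy": -0.45,"dz": 0,"yaw": -0.25,"jaw": 0},{"dx": -0.88,"dy": -0.54,"dz": 0,"yaw": -0.282,"jaw": 0},{"dx": -0.88,"dy": -0.54,"dz": 0,"yaw": -0.282,"jaw": 0},{"dx": -0.88,"dy": -0.54,"dz": 0,"yaw": -0.282,"jaw": 0}]}}

```text
time: 1.32
position: [0.344, 0.4413, 0.219]
tool_rot: [0.057, 3.139, -0.003]
ft_force: [0.7, 0.8, -0.9]
width: 0.0443
```

Run:
```python
from h import *
o=ctrl.get_obs(); T=R.from_rotvec(o['tool_rot']).as_matrix(); print(o['position'],T.round(3),o['width'])
p=np.array([.52,.257,.13]); d=T.T@(p-o['position']); print(d.round(4),(d/.25).round(3))
```

```text
[0.34402296 0.44126559 0.21895822] [[-0.999  0.036  0.002]
 [ 0.036  0.999 -0.002]
 [-0.002 -0.002 -1.   ]] 0.04425578785659271
[-0.1823 -0.1776  0.0896] [-0.729 -0.71   0.359]
```

>>> {"name": "play_rows", "arguments": {"series": [{"dx": -0.12,"dy": -0.12,"dz": 0.05,"yaw": 0,"jaw": 0},{"dx": -0.24,"dy": -0.24,"dz": 0.1,"yaw": 0,"jaw": 0},{"dx": -0.36,"dy": -0.35,"dz": 0.15,"yaw": 0,"jaw": 0},{"dx": -0.48,"dy": -0.47,"dz": 0.2,"yaw": 0,"jaw": 0},{"dx": -0.6,"dy": -0.58,"dz": 0.25,"yaw": 0,"jaw": 0},{"dx": -0.7,"dy": -0.68,"dz": 0.3,"yaw": 0,"jaw": 0},{"dx": -0.73,"dy": -0.71,"dz": 0.35,"yaw": 0,"jaw": 0},{"dx": -0.73,"dy": -0.71,"dz": 0.35,"yaw": 0,"jaw": 0},{"dx": -0.73,"dy": -0.71,"dz": 0.35,"yaw": 0,"jaw": 0},{"dx": -0.73,"dy": -0.71,"dz": 0.35,"yaw": 0,"jaw": 0}]}}

```text
time: 2.15
position: [0.5161, 0.2663, 0.1316]
tool_rot: [-0.036, -3.141, -0.004]
ft_force: [-0.5, 0.6, -0.7]
width: 0.0006
```

Run:
```python
from h import *
o=ctrl.get_obs(); T=R.from_rotvec(o['tool_rot']).as_matrix(); print(o['time'],o['position'],o['tool_rot'],T.round(3),o['width'],o['ft_force'])
im=ctrl.get_image('wrist'); cv2.imwrite('pics/wrist1.png',im[:,:,::-1])
for t in ['cover','tab_top','cover_rib']:
    print(t,[(x['centre'],round(x['confidence'],2)) for x in ctrl.spot_in(t,'wrist')])
```

```text
2.15 [0.51611822 0.26626696 0.13155408] [-0.03594748 -3.14063259 -0.00446543] [[-1.     0.023 -0.001]
 [ 0.023  1.     0.003]
 [ 0.001  0.003 -1.   ]] 0.0006363538718258652 [-0.523896    0.55486369 -0.6791798 ]
cover [([147.9, 162.3], 0.71), ([273.4, 173.4], 0.55)]
tab_top [([272.4, 145.7], 0.61)]
cover_rib [([272.4, 173.9], 0.82), ([405.1, 265.3], 0.8), ([143.7, 163.7], 0.77)]
```

View pics/wrist1.png

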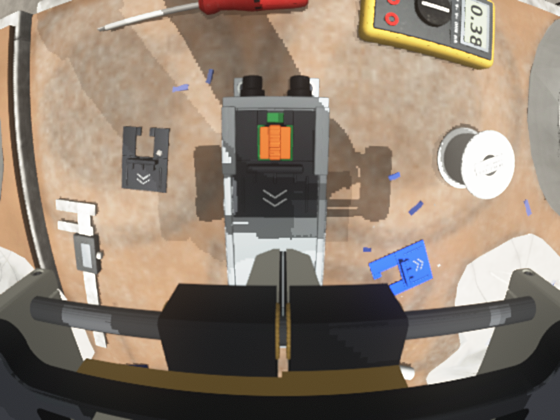

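Run:
```python
from h import *
o=ctrl.get_obs(); print(o['time'],o['position'],o['tool_rot'],np.abs(o['qvel']).max())
im=ctrl.get_image('wrist'); cv2.imwrite('pics/wrist2.png',im[:,:,::-1])
np.savez('w2.npz',p=o['position'],r=o['tool_rot'])
cv2.imwrite('pics/wrist2z.png',cv2.resize(im[70:220,210:340,::-1],None,fx=4,fy=4,interpolation=cv2.INTER_CUBIC))
```

```text
2.35 [0.51672599 0.26495295 0.13200482] [3.71827882e-02 3.14064058e+00 2.70207857e-03] 0.01118622200714358
```

View pics/wrist2z.png

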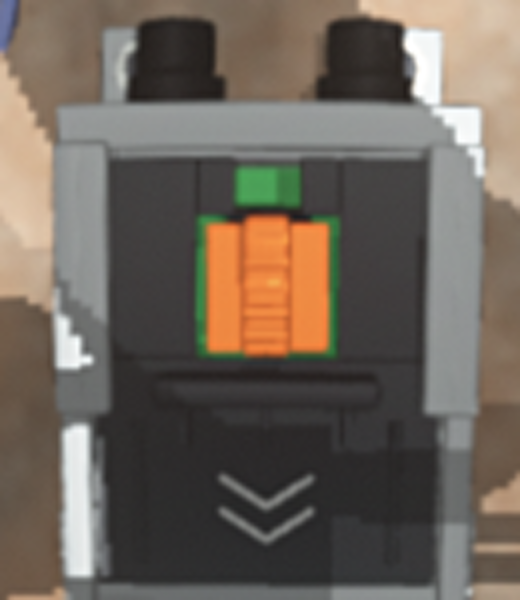

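Run:
```python
from h import *
w=np.load('w2.npz'); p,r=w['p'],w['r']
f=lambda u,v:(u/4+210-.375,v/4+70-.375)
T=R.from_rotvec(r).as_matrix(); print(T[:,0].round(4))
for n,u,v,z in [('padL near',244,216,.0485),('padR near',291,216,.0485),('padL far',245,354,.0485),('padR far',291,354,.0485),
 ('ribL',155,378,.051),('ribR',378,378,.051),('ribLf',155,402,.051),('ribRf',378,402,.051),('coverFL',103,582,.039),('coverFR',440,583,.039),
 ('nearL',57,105,.0445),('nearR',482,105,.0445),('lipL',108,145,.0445),('lipR',427,145,.0445),('lipLf',108,412,.0445),('lipRf',424,412,.0445)]:
    print(n,wat(f(u,v),p,r,z).round(4))
```

```text
[-9.997e-01  2.370e-02 -7.000e-04]
padL near [0.4417 0.2582 0.0485]
padR near [0.4419 0.2671 0.0485]
padL far [0.4683 0.2576 0.0485]
padR far [0.4685 0.2665 0.0485]
ribL [0.4721 0.2403 0.051 ]
ribR [0.4732 0.283  0.051 ]
ribLf [0.4768 0.2401 0.051 ]
ribRf [0.4779 0.283  0.051 ]
coverFL [0.5162 0.226  0.039 ]
coverFR [0.5182 0.2965 0.039 ]
nearL [0.4183 0.2225 0.0445]
nearR [0.4206 0.3044 0.0445]
lipL [0.4268 0.2322 0.0445]
lipR [0.4285 0.2936 0.0445]
lipLf [0.4795 0.23   0.0445]
lipRf [0.4811 0.2925 0.0445]
```

Run:
```python
from h import *
w=np.load('w2.npz'); p,r=w['p'],w['r']; T=R.from_rotvec(r).as_matrix()
for d in [(0,0,0),(.0075,0.0175,0),(.0075,-.0175,0)]: print(wproj(p+T@np.array(d),p,r))
for k in range(3):
    o=ctrl.get_obs(); print(o['time'],o['position'],o['tool_rot'],o['ft_force']); ctrl.get_image('wrist')
d=T.T@(np.array([.452,.261,.08])-p); print((d/.25).round(3))
im=cv2.imread('pics/wrist2.png'); cv2.imwrite('pics/wrist2f.png',cv2.resize(im[220:320,220:350],None,fx=5,fy=5,interpolation=cv2.INTER_CUBIC))
```

```text
[282.0767276  262.36858376]
[313.61014335 249.99142449]
[250.53372199 250.0099219 ]
2.4 [0.51695061 0.26439189 0.13192826] [3.84323898e-02 3.14056681e+00 2.00555133e-03] [-0.3789819  -0.03321399  0.87988721]
2.45 [0.5171252  0.26387975 0.13177038] [3.96664196e-02 3.14068885e+00 1.41783575e-03] [-0.27723869  0.62519897  0.13688369]
2.5 [0.5172343  0.26346201 0.13164929] [4.06246346e-02 3.14083565e+00 9.63099525e-04] [ 0.94659152 -0.75564852 -1.22590206]
[ 0.259 -0.022  0.208]
```

View pics/wrist2f.png

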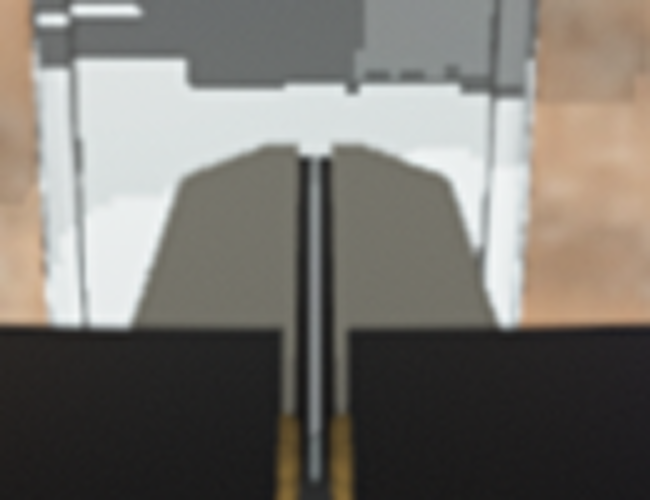

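>>> {"name": "play_rows", "arguments": {"series": [{"dx": 0.1,"dy": -0.004,"dz": 0.06,"yaw": 0,"jaw": 0},{"dx": 0.2,"dy": -0.008,"dz": 0.12,"yaw": 0,"jaw": 0},{"dx": 0.26,"dy": -0.011,"dz": 0.18,"yaw": 0,"jaw": 0},{"dx": 0.26,"dy": -0.011,"dz": 0.24,"yaw": 0,"jaw": 0},{"dx": 0.26,"dy": -0.011,"dz": 0.24,"yaw": 0,"jaw": 0},{"dx": 0.26,"dy": -0.011,"dz": 0.24,"yaw": 0,"jaw": 0},{"dx": 0.26,"dy": -0.011,"dz": 0.24,"yaw": 0,"jaw": 0},{"dx": 0.26,"dy": -0.011,"dz": 0.24,"yaw": 0,"jaw": 0},{"dx": 0.26,"dy": -0.011,"dz": 0.24,"yaw": 0,"jaw": 0}]}}

```text
time: 3.3
position: [0.4537, 0.2618, 0.072]
tool_rot: [0.044, 3.139, 0.002]
ft_force: [-0.3, 0.5, -0.3]
width: 0.0005
```

Run:
```python
from h import *
o=ctrl.get_obs(); print(o['time'],o['position'],o['tool_rot'],np.abs(o['qvel']).max(),o['ft_force'])
im=ctrl.get_image('wrist'); cv2.imwrite('pics/wrist3.png',im[:,:,::-1])
np.savez('w3.npz',p=o['position'],r=o['tool_rot'])
cv2.imwrite('pics/wrist3z.png',cv2.resize(im[130:320,200:360,::-1],None,fx=3,fy=3,interpolation=cv2.INTER_CUBIC))
s=ctrl.get_image('scene'); cv2.imwrite('pics/scene3.png',cv2.resize(s[165:300,200:340,::-1],None,fx=4.4,fy=4.4,interpolation=cv2.INTER_CUBIC))
for X in [(.4551,.2624,.0485),(.4684,.262,.0485)]: print(wproj(X,o['position'],o['tool_rot']))
```

```text
3.3 [0.45368599 0.26181491 0.07200815] [4.39417156e-02 3.13931553e+00 1.66237087e-03] 0.006398785693287627 [-0.34487211  0.5149013  -0.25725576]
[283.02305389 248.48956178]
[282.96596686 267.41378099]
```

View pics/wrist3z.png

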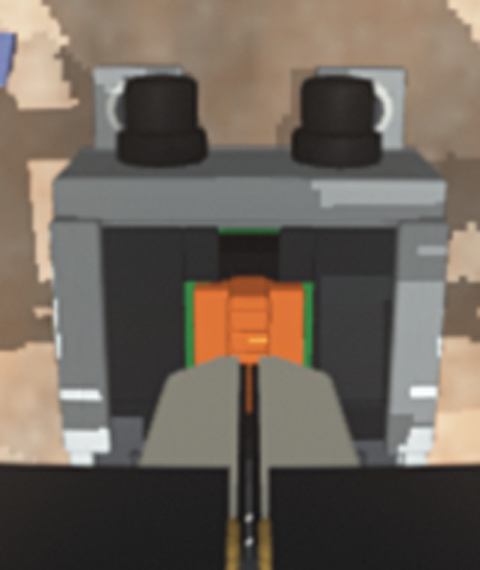

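View pics/scene3.png

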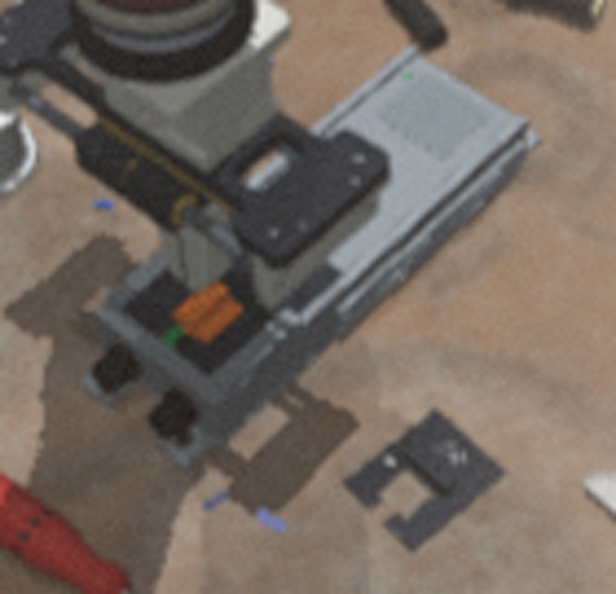

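>>> {"name": "play_rows", "arguments": {"series": [{"dx": 0,"dy": 0,"dz": 0.03,"yaw": 0,"jaw": 0},{"dx": 0,"dy": 0,"dz": 0.06,"yaw": 0,"jaw": 0},{"dx": 0,"dy": 0,"dz": 0.08,"yaw": 0,"jaw": 0},{"dx": 0,"dy": 0,"dz": 0.095,"yaw": 0,"jaw": 0},{"dx": 0,"dy": 0,"dz": 0.105,"yaw": 0,"jaw": 0},{"dx": 0,"dy": 0,"dz": 0.112,"yaw": 0,"jaw": 0},{"dx": 0,"dy": 0,"dz": 0.112,"yaw": 0,"jaw": 0},{"dx": 0,"dy": 0,"dz": 0.112,"yaw": 0,"jaw": 0},{"dx": 0,"dy": 0,"dz": 0.112,"yaw": 0,"jaw": 0}]}}

```text
time: 4.15
position: [0.452, 0.2613, 0.0433]
tool_rot: [-0.043, -3.14, 0.001]
ft_force: [-2.4, -1.5, 4.4]
width: 0.0003
```

Run:
```python
from h import *
for k in range(2):
    o=ctrl.get_obs(); print(o['time'],o['position'],o['tool_rot'],o['ft_force'])
    im=ctrl.get_image('wrist')
cv2.imwrite('pics/wrist4.png',im[:,:,::-1])
cv2.imwrite('pics/wrist4z.png',cv2.resize(im[130:320,200:360,::-1],None,fx=3,fy=3,interpolation=cv2.INTER_CUBIC))
s=ctrl.get_image('scene'); cv2.imwrite('pics/scene4.png',cv2.resize(s[165:300,200:340,::-1],None,fx=4.4,fy=4.4,interpolation=cv2.INTER_CUBIC))
```

```text
4.15 [0.45195864 0.26125883 0.0432947 ] [-4.27703314e-02 -3.14019230e+00  1.08053613e-03] [-2.36587276 -1.45411675  4.42904982]
4.2 [0.45197078 0.26124315 0.04329652] [-4.27671724e-02 -3.14026532e+00  1.07235419e-03] [-2.26998916 -2.0975044   4.1743364 ]
```

View pics/wrist4z.png

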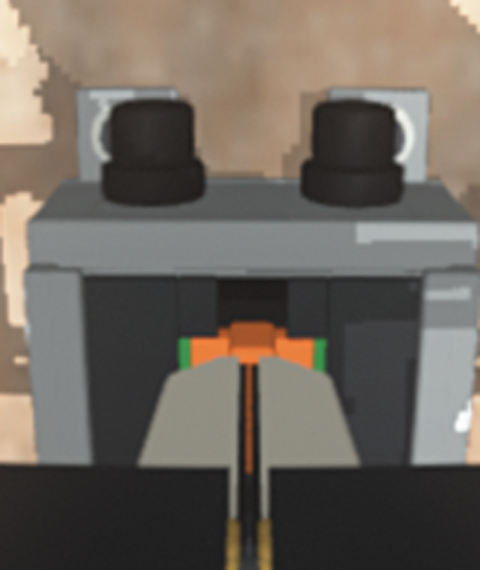

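View pics/scene4.png

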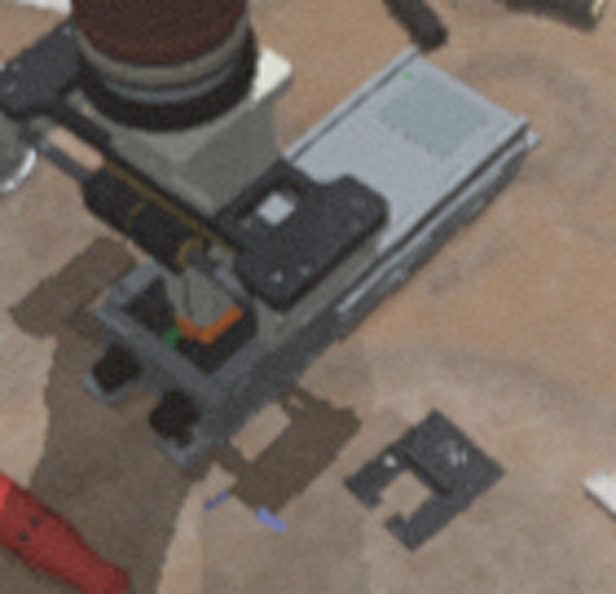

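>>> {"name": "play_rows", "arguments": {"series": [{"dx": -0.02,"dy": 0,"dz": 0,"yaw": 0,"jaw": 0},{"dx": -0.035,"dy": 0,"dz": 0,"yaw": 0,"jaw": 0},{"dx": -0.045,"dy": 0,"dz": 0,"yaw": 0,"jaw": 0},{"dx": -0.055,"dy": 0,"dz": 0,"yaw": 0,"jaw": 0},{"dx": -0.065,"dy": 0,"dz": 0,"yaw": 0,"jaw": 0},{"dx": -0.075,"dy": 0,"dz": 0,"yaw": 0,"jaw": 0},{"dx": -0.085,"dy": 0,"dz": 0,"yaw": 0,"jaw": 0}]}}

```text
time: 4.88
position: [0.4739, 0.2611, 0.0431]
tool_rot: [-0.043, -3.141, -0.0]
ft_force: [-3.6, 0.7, 4.5]
width: 0.0002
```

Run:
```python
from h import *
o=ctrl.get_obs(); print(o['time'],o['position'],o['tool_rot'],o['ft_force'])
im=ctrl.get_image('wrist')
cv2.imwrite('pics/wrist5z.png',cv2.resize(im[130:320,200:360,::-1],None,fx=3,fy=3,interpolation=cv2.INTER_CUBIC))
s=ctrl.get_image('scene'); cv2.imwrite('pics/scene5.png',cv2.resize(s[165:300,200:340,::-1],None,fx=4.4,fy=4.4,interpolation=cv2.INTER_CUBIC))
```

```text
4.8833 [0.47386396 0.26112716 0.04311226] [-4.25067993e-02 -3.14097207e+00 -9.17827744e-05] [-3.59651939  0.73103051  4.52771935]
```

View pics/wrist5z.png

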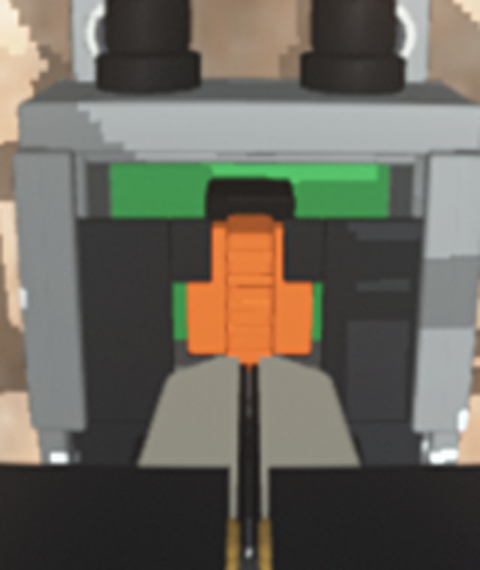

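View pics/scene5.png

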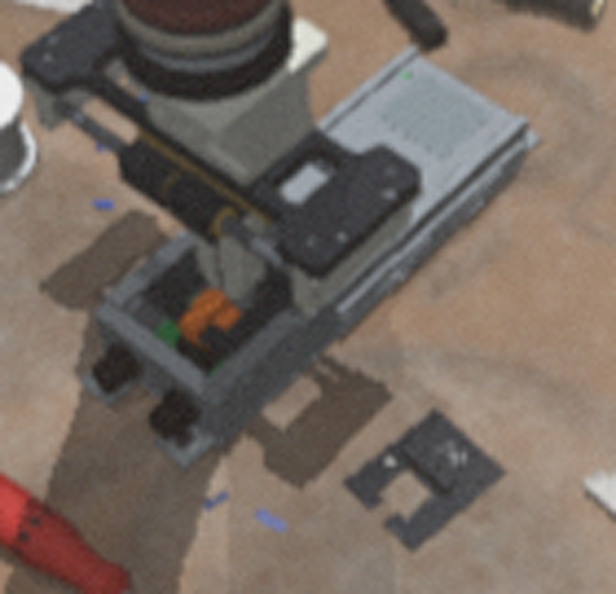

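>>> {"name": "play_rows", "arguments": {"series": [{"dx": -0.02,"dy": 0,"dz": 0,"yaw": 0,"jaw": 0},{"dx": -0.04,"dy": 0,"dz": 0,"yaw": 0,"jaw": 0},{"dx": -0.065,"dy": 0,"dz": -0.004,"yaw": 0,"jaw": 0},{"dx": -0.09,"dy": 0,"dz": -0.004,"yaw": 0,"jaw": 0},{"dx": -0.12,"dy": 0,"dz": -0.004,"yaw": 0,"jaw": 0},{"dx": -0.15,"dy": 0,"dz": -0.004,"yaw": 0,"jaw": 0},{"dx": -0.18,"dy": 0,"dz": -0.004,"yaw": 0,"jaw": 0},{"dx": -0.21,"dy": 0,"dz": -0.004,"yaw": 0,"jaw": 0},{"dx": -0.24,"dy": 0,"dz": -0.004,"yaw": 0,"jaw": 0},{"dx": -0.265,"dy": 0,"dz": -0.004,"yaw": 0,"jaw": 0},{"dx": -0.285,"dy": 0,"dz": -0.004,"yaw": 0,"jaw": 0},{"dx": -0.295,"dy": 0,"dz": -0.004,"yaw": 0,"jaw": 0}]}}

```text
time: 5.98
position: [0.5486, 0.2589, 0.0443]
tool_rot: [0.044, 3.14, 0.0]
ft_force: [-1.4, -0.7, 1.8]
width: 0.0005
```

Run:
```python
from h import *
o=ctrl.get_obs(); print(o['time'],o['position'],o['tool_rot'],o['ft_force'])
im=ctrl.get_image('wrist')
cv2.imwrite('pics/wrist6z.png',cv2.resize(im[50:350,200:360,::-1],None,fx=2,fy=2,interpolation=cv2.INTER_CUBIC))
s=ctrl.get_image('scene'); cv2.imwrite('pics/scene6.png',cv2.resize(s[165:300,200:340,::-1],None,fx=4.4,fy=4.4,interpolation=cv2.INTER_CUBIC))
```

```text
5.9833 [0.54863056 0.25885128 0.04425435] [4.36278673e-02 3.14033516e+00 3.27791122e-04] [-1.36110154 -0.68574905  1.7512115 ]
```

View pics/wrist6z.png

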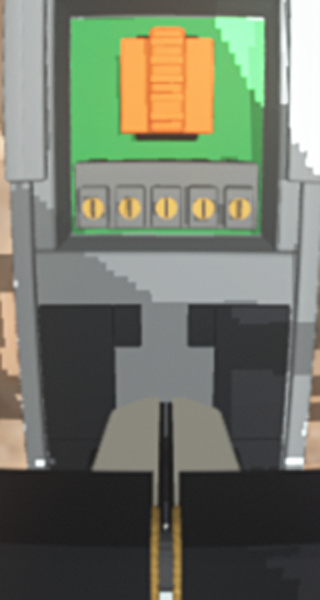

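View pics/scene6.png

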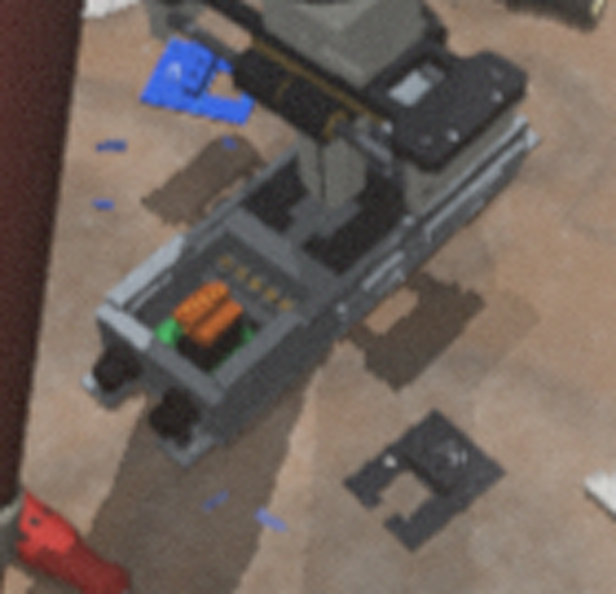

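>>> {"name": "play_rows", "arguments": {"series": [{"dx": 0.015,"dy": 0,"dz": 0,"yaw": 0,"jaw": 0},{"dx": 0.03,"dy": 0,"dz": 0,"yaw": 0,"jaw": 0},{"dx": 0.03,"dy": 0,"dz": -0.02,"yaw": 0,"jaw": 0},{"dx": 0.03,"dy": 0,"dz": -0.08,"yaw": 0,"jaw": 0},{"dx": 0.03,"dy": 0,"dz": -0.2,"yaw": 0,"jaw": 0},{"dx": 0.03,"dy": 0,"dz": -0.3,"yaw": 0,"jaw": 0},{"dx": 0.1,"dy": 0,"dz": -0.4,"yaw": 0,"jaw": 0},{"dx": 0.1,"dy": 0,"dz": -0.4,"yaw": 0,"jaw": 0},{"dx": 0.1,"dy": 0,"dz": -0.4,"yaw": 0,"jaw": 0}]}}

```text
time: 6.83
position: [0.5224, 0.2606, 0.1461]
tool_rot: [0.04, 3.139, 0.003]
ft_force: [0.0, -0.9, -0.6]
width: 0.0004
```

Run:
```python
from h import *
o=ctrl.get_obs(); print(o['time'],o['position'],o['tool_rot'],o['ft_force'])
np.savez('w7.npz',p=o['position'],r=o['tool_rot'])
im=ctrl.get_image('wrist'); cv2.imwrite('pics/wrist7.png',im[:,:,::-1])
cv2.imwrite('pics/wrist7z.png',cv2.resize(im[60:310,200:360,::-1],None,fx=2.4,fy=2.4,interpolation=cv2.INTER_CUBIC))
s=ctrl.get_image('scene'); cv2.imwrite('pics/scene7.png',s[:,:,::-1])
```

```text
6.8333 [0.5224216  0.26061025 0.14605503] [4.03834735e-02 3.13854169e+00 3.00308465e-03] [ 0.00190204 -0.88386486 -0.57292811]
```

View pics/wrist7z.png

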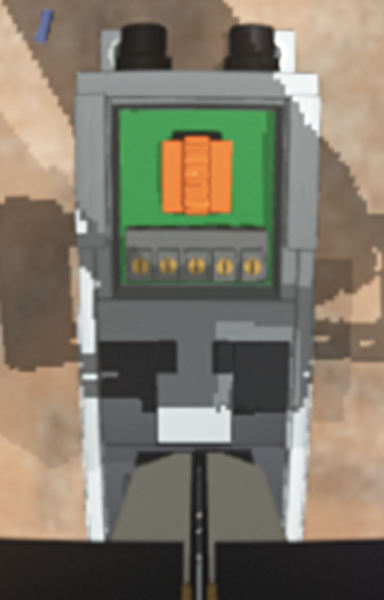

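View pics/scene7.png

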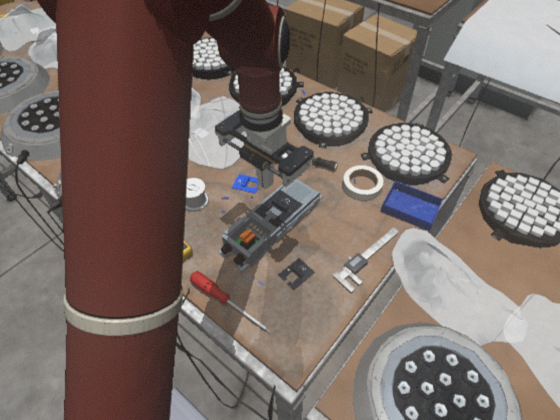

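Run:
```python
from h import *
w=np.load('w7.npz'); p,r=w['p'],w['r']
f=lambda u,v:(u/2.4+200-.3,v/2.4+60-.3)
for n,u,v,z in [('coverRL',101,342,.039),('coverRR',288,342,.039),('padn',196,136,.0485),('padf',196,214,.0485),('padL',185,180,.0485),('padR',206,180,.0485),('near L',78,73,.0445),('near R',322,73,.0445),('compfar',196,295,.036)]:
    print(n,wat(f(u,v),p,r,z).round(4))
```

```text
coverRL [0.5147 0.2259 0.039 ]
coverRR [0.5165 0.2938 0.039 ]
padn [0.4421 0.2623 0.0485]
padf [0.4685 0.2616 0.0485]
padL [0.4569 0.2582 0.0485]
padR [0.4571 0.2653 0.0485]
near L [0.4187 0.223  0.0445]
near R [0.4207 0.3055 0.0445]
compfar [0.4989 0.2608 0.036 ]
```

```bash
python3 -c "
from cell import ctrl
print(ctrl.get_obs()['ft_force'],ctrl.close_job())"
```

```text
the job is handed in; nothing more can be done
[-0.4801452  -0.76341812 -0.02421395] None
```

The terminal compartment is open and the job is handed in, at about 7 s of the 35 s allowed. The hand-in gives no verdict.

**What I did:** With the closed fingertips I pressed the orange tab about 5 mm (about 4.4 N). Keeping it pressed, I pushed the cover by its rib in the driver's +x. Then I backed off about 7 mm and lifted the gripper clear.

**Last checks:**
- **Cover position:** the last wrist picture puts the cover's origin at about x = +21 mm in the driver's frame, where at least +4 mm is needed. It is within about 1 mm of the centre line.
- **Cover flatness:** it appears flat on the deck, judged by eye; I did not measure height or tilt.
- **Compartment and tab:** the whole compartment is open and the tab is back up; its pad measures the right length at the up height.
- **Forces:** the wrist force readings, taken at the end of each move, stayed below about 6 N. Nothing touches the robot now.
- **Bystanders:** those visible in the last scene picture look unmoved. The arm hid the marker and most of the multimeter there, so I did not check those.

**Disagreement:** the fixed cameras put the tab 4–8 mm away in y from where the wrist camera did. I went by the wrist camera, and the close-up before pressing showed the fingertip centred on the tab.

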